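# Put the cleaned microscope optics back in their storage tray

### The job

The microscope optics standing on the pale bench mat have just been cleaned: put each one back, standing upright, in its own well of the white storage tray. Each objective goes into the round well whose collar has the colour of the objective's band, the eyepiece into the wide round well without a collar, and the filter cube into the rectangular pocket, every one right down on the floor of its well. Do not drop or tip any of them, and do not disturb the oil bottle in the tray or the cleaner bottle on the mat.

Things in the scene. Friction and masses are not known exactly. Their poses are not given: they have to be found in the camera images.
- objective_yellow: Microscope objective with a YELLOW band, standing nose up: black rear dust cap 31 mm across and 9 mm high at the bottom, silver barrel 29 mm across, the 7 mm yellow band (29 mm across) ending 33 mm up, then a narrow silver nose to 44 mm. 120 g nominal. Origin: centre of its underside, z up along its axis; its yaw means nothing. Grip the barrel from above, 16 to 33 mm over its underside.
- objective_blue: Microscope objective with a BLUE band, standing nose up: black rear dust cap 31 mm across and 9 mm high, silver barrel 29 mm across, the 7 mm blue band (29 mm across) ending 41 mm up, then a narrow silver nose to 54 mm. 150 g nominal. Origin: centre of its underside, z up along its axis; its yaw means nothing. Grip the barrel from above, 16 to 41 mm over its underside.
- eyepiece: Black wide-field eyepiece standing on its rubber eyecup: body 48 mm across and 32 mm high, above it a silver barrel 30 mm across to 54 mm, with a glass lens on top. 160 g nominal. Origin: centre of its underside, z up along its axis; its yaw means nothing. Grip the 48 mm body from above, 16 to 32 mm over its underside.
- filter_cube: Black fluorescence filter cube, 50 mm along its own x, 38 mm along its own y, 44 mm high, with a round amber filter on top, a blue filter on its +x face and a silver dovetail bar on its -x face. 130 g nominal. Origin: centre of its underside, z up. Grip it from above across the 38 mm (along its y), 16 to 40 mm over its underside.
- holder_yellow: Square grey foam insert of the tray, 88 x 88 x 20 mm, with a round well 47 mm across and 12 mm deep in the middle, ringed by a flat YELLOW collar: place of the yellow-band objective. Fixed. Origin: centre of the insert's underside, z up; the well's floor is at z = 8 mm, the insert's top at 20 mm. x and y run along its sides. The six inserts (four holders, the oil bottle's, and one with a green cover-slip box) stand at 90 mm pitch, 2 by 3, in any order.
- holder_blue: The same insert (88 x 88 x 20 mm, round well 47 mm across, 12 mm deep, floor at z = 8 mm) with a flat BLUE collar: place of the blue-band objective. Fixed. Origin: centre of its underside.
- holder_eyepiece: Insert of the same size with a wide round well 64 mm across and 12 mm deep (floor at z = 8 mm) and no collar: place of the eyepiece. Fixed. Origin: centre of its underside.
- holder_cube: Insert of the same size with a rectangular pocket, 66 mm along its own x and 54 mm along its own y, 12 mm deep (floor at z = 8 mm): place of the filter cube, whose long side (its x) goes along the pocket's x, either way round. Fixed. Origin: centre of its underside.
- oil: Small amber immersion-oil bottle with a black cap, 24 mm across, 58 mm high, standing loose in its own insert of the tray. To be left alone. Origin: centre of its underside.
- cleaner: White lens-cleaner bottle with a red cap, 32 mm across, 64 mm high, standing loose on the mat among the optics. To be left alone. Origin: centre of its underside.

How it is judged (in metres and radians):
At the end, for the whole second after the job is handed in: Each optic stands upright (within 0.12 rad) on the floor of its own well: its underside centre within 13 mm horizontally of its holder's centre and 4 to 12 mm above the holder's underside (the floor is at 8 mm), at rest. Oil and cleaner bottles still upright, within 20 mm of where they were (horizontal distance between objective_yellow and holder_yellow below 0.013 m and z of objective_yellow in the frame of holder_yellow between 0.004 and 0.012 m and angle between each of objective_yellow, objective_blue, eyepiece, filter_cube, oil, cleaner's own z axis and vertical below 0.12 rad and linear speed of each of objective_yellow, objective_blue, eyepiece, filter_cube below 0.02 m/s and angular speed of each of objective_yellow, objective_blue, eyepiece, filter_cube below 0.2 rad/s and horizontal distance between objective_blue and holder_blue below 0.013 m and z of objective_blue in the frame of holder_blue between 0.004 and 0.012 m and horizontal distance between eyepiece and holder_eyepiece below 0.013 m and z of eyepiece in the frame of holder_eyepiece between 0.004 and 0.012 m and horizontal distance between filter_cube and holder_cube below 0.013 m and z of filter_cube in the frame of holder_cube between 0.004 and 0.012 m and distance of each of oil, cleaner from where it was at the start of the episode below 0.02 m); the robot touches nothing.
It fails at once if an optic is tipped over (more than 0.7 rad) (angle between any of objective_yellow, objective_blue, eyepiece, filter_cube's own z axis and vertical above 0.7 rad).
It fails at once if an optic is dropped (falls free of all contact faster than 0.7 m/s, a fall of about 25 mm) ((contact force between objective_yellow and anything else below 0.02 N and linear speed of objective_yellow above 0.7 m/s) or (contact force between objective_blue and anything else below 0.02 N and linear speed of objective_blue above 0.7 m/s) or (contact force between eyepiece and anything else below 0.02 N and linear speed of eyepiece above 0.7 m/s) or (contact force between filter_cube and anything else below 0.02 N and linear speed of filter_cube above 0.7 m/s)).
It fails at once if the oil bottle or the cleaner bottle is shifted by over 20 mm or knocked over (distance of any of oil, cleaner from where it was at the start of the episode above 0.02 m or angle between any of oil, cleaner's own z axis and vertical above 0.5 rad).
It also fails if it takes over 104 s, if anything falls off the work surface, if the arm or the gripper's body presses on something with over 40 N, if the wrist force passes 120 N, or if a joint passes its speed limit or range.

### The arm

A 6-joint arm with a two-finger parallel gripper is mounted at the origin on the work surface. World frame = base frame: x ahead of the robot, y to its left, z up, the work surface at z = 0. Lengths are in m, angles in degrees, forces in N, time in s.
With the tool pointing down it reaches from about 0.35 to 0.875 m from the base axis. Payload 4.2 kg.
Tool frame: the origin (TCP) lies at the very end of the fingers, on their centre line; the grasp point (between the pads) lies 19 mm behind it; z points along the fingers, y is the line along which they close (so a half turn about z gives the same grasp; the last joint's range is limited). The gripper opens to 87 mm and grips with 3 to 60 N. Pads are 19 mm wide; open, the fingers measure 117 mm over their backs; the gripper's body (75 mm by 190 mm) begins 51 mm behind the grasp point.
Start: joints at [90.333, 22.042, 0.453, 0, -68.411, -14.817], TCP at [0.156, 0.605, 0.223] pointing down, gripper open.
Joint ranges: [-179.83, 179.83], [-69.29, 118.12], [-61.27, 80.66], [-181.25, 117.63], [-171.15, -9.14], [-177.46, 177.46]. Speed limits (degrees/s): [159.86, 159.86, 180, 180, 180, 180].

### API

Orientations are given as a 3x3 rotation matrix whose columns are the frame's x, y, z axes.
In Python, from station import * gives the robot as it stands.
- The arm moves only by the shell command python3 -m pendant 'ROWS'. ROWS is JSON, a list of rows, each an object of numbers: "x", "y", "z": the shift along the world's x, y, z normalised to -1 to 1, where 1 is 250 mm; "rx", "ry", "rz": the turn, a rotation vector about the world's x, y, z normalised to -1 to 1, where 1 is 180 degrees; "claw": the opening, from 0 (shut) to 1 (fully open). A call has exactly 8 rows; each row is the pose to reach, as a shift and turn from the pose commanded when the call began, turning the shorter way round; what a row does not reach only later rows make up. A row lasts 1/8 s, in which the tool goes at most 62.5 mm and 10.7 degrees, less where a joint would pass 70% of its speed; a pose out of reach is approached as far as the arm can. A call with a number of a shift or a turn outside -1 to 1 is refused whole. A call with a gripper value outside its range is refused whole. The fingers move at their own pace and stop on an object; the grip force is fixed at half the most. Time passes only in rows, so rows that repeat a pose let the fingers close, or fill a call up. It gives the time, the measured TCP pose, the force, the opening and the grip force at its end, in the units of the state.
- sense(): the state, without advancing time (a new reading comes with each control period).
- capture(name): name is "scene" or "top" or "wrist"; returns a dict with "color" (480x640x3 uint8, red, green, blue), "mtx" (3x3 intrinsics, pixels), "k1" (the pictures are not rectified: a ray, as slopes to the right and down, at radius r is drawn at 1 + k1 r^2 times it, then the intrinsics apply), "world_to_cam" (4x4, takes a point from world to camera coordinates). Camera axes: x right, y up, looking along -z (the intrinsics and any distortion apply to the point x, -y, -z); pixel columns grow to the right and rows downward; lengths in m; the calibration is good to about 2 mm. A picture is of the moment at which its call begins. There is no depth.
- finish_job(): hands the job in; it is judged then, once.
Trained networks look in a picture, given as the dict that the camera call returned (one of the last four; its "shot" number tells which), for a name from the list of things; names that differ only in an ending like _2 or _b are one class to them, and where a whole thing is asked for, a point or a joint stands for the part that bears it (a point fixed in the world has none). Each returns a list of dicts, best first, with "conf" (0 to 1); they miss things now and then, are a little off and sometimes report something else, mostly with a low value. They report only what shows in the picture. A call takes as long as a camera call.
- search_frame(picture, label): "centre" ([column, row] in pixels, amid what is visible of it).
- regions_of(picture, label): "region" (480x640 bool, what is visible of it) and "centre" ([column, row] in pixels, amid what is visible of it).
The state is a dict: "time_s": time; "joints": joint angles; "joint_velocities": joint speeds; "effort": joint torques, N m; "tcp_pos": TCP position; "ee_rot": TCP orientation; "wrist_force": force on the tool from outside, world axes, zero at the start; "moment": the same for the moment, N m; "gripper_width": opening from 0.0 (shut) to 1.0 (fully open); "gripper_force": force on a finger pad.
Only numpy, scipy, OpenCV 4.12 (cv2) and the standard library are available. Lean on these libraries where they do the work, as an engineer would, in place of code of your own. Each camera call takes 0.05 s, during which the arm holds its last target. There are 200 camera calls.

## Working session

There is one attempt and no reset: what is moved stays moved. The work goes in short steps, Python scripts to look and compute and a shell command to move; the robot and the scene stay as the last step left them, time stands still between calls to the robot, and variables do not carry over. Pictures are saved under pics/ and viewed, at most 14 in all, crops included, and the job is handed in when it is done.

```bash
mkdir -p pics; cat > h.py <<'E'
from station import *
import numpy as np, cv2
def ray(p,px):
    M=p["mtx"];d=np.array([(px[0]-M[0][2])/M[0][0],(px[1]-M[1][2])/M[1][1]])
    u=d.copy()
    for _ in range(20): u=d/(1+p["k1"]*(u@u))
    T=np.array(p["world_to_cam"]);R=T[:3,:3]
    return -R.T@T[:3,3], R.T@np.array([u[0],-u[1],-1])
def atz(p,px,z):
    c,d=ray(p,px);return c+d*(z-c[2])/d[2]
def tri(rs):
    A=np.zeros((3,3));b=np.zeros(3)
    for c,d in rs:
        d=d/np.linalg.norm(d);P=np.eye(3)-np.outer(d,d);A+=P;b+=P@c
    return np.linalg.solve(A,b)
def proj(p,X):
    T=np.array(p["world_to_cam"]);c=T[:3,:3]@X+T[:3,3];s=np.array([c[0],-c[1]])/-c[2]
    s=s*(1+p["k1"]*(s@s));M=p["mtx"];return np.array([M[0][0]*s[0]+M[0][2],M[1][1]*s[1]+M[1][2]])
def save(p,n): cv2.imwrite("pics/"+n,p["color"][:,:,::-1])
N=["objective_yellow","objective_blue","eyepiece","filter_cube","holder_yellow","holder_blue","holder_eyepiece","holder_cube","oil","cleaner"]
E
python3 - <<'E'
from h import *
np.set_printoptions(precision=4,suppress=True)
P={n:capture(n) for n in("top","scene","wrist")}
for k,p in P.items():
    save(p,k+"0.png"); print(k,ray(p,(320,240)))
    for n in N:
        print(n,[(np.round(r["centre"],1).tolist(),round(r["conf"],2),np.round(atz(p,r["centre"],.03)[:2],3)) for r in search_frame(p,n)[:2]])
s=sense();print(s)
E
```

```text
top (array([ 0.4417, -0.002 ,  0.8957]), array([ 0.0775, -0.0016, -0.997 ]))
objective_yellow [([165.7, 209.5], 0.77, array([0.575, 0.299])), ([467.4, 244.1], 0.52, array([ 0.496, -0.291]))]
objective_blue [([210.1, 203.7], 0.66, array([0.584, 0.211]))]
eyepiece [([169.1, 248.0], 0.72, array([0.498, 0.292]))]
filter_cube [([219.5, 244.2], 0.83, array([0.504, 0.193]))]
holder_yellow [([420.4, 243.7], 0.82, array([ 0.498, -0.199]))]
holder_blue [([466.0, 202.6], 0.64, array([ 0.578, -0.292]))]
holder_eyepiece [([375.0, 242.6], 0.88, array([ 0.502, -0.11 ]))]
holder_cube [([464.6, 247.2], 0.68, array([ 0.49 , -0.285])), ([207.4, 201.7], 0.24, array([0.588, 0.217]))]
oil [([422.8, 198.0], 0.6, array([ 0.588, -0.207]))]
cleaner [([266.4, 186.4], 0.53, array([0.617, 0.1  ]))]
scene (array([0.9231, 0.3397, 0.5439]), array([-0.5452, -0.4543, -0.7045]))
objective_yellow [([472.7, 381.6], 0.69, array([0.585, 0.302]))]
objective_blue [([408.6, 344.3], 0.69, array([0.592, 0.215])), ([470.6, 380.7], 0.56, array([0.586, 0.299]))]
eyepiece [([499.4, 335.6], 0.57, array([0.503, 0.297]))]
filter_cube
[... 563 characters left out ...]
tive_blue []
eyepiece []
filter_cube []
holder_yellow []
holder_blue []
holder_eyepiece []
holder_cube []
oil []
cleaner []
{'time_s': 1.65, 'joints': array([ 90.3314,  22.0395,   0.4533,  -0.0026, -68.4113, -14.8166]), 'joint_velocities': array([-0.0194, -0.024 , -0.0442, -0.0375, -0.0177,  0.021 ]), 'effort': array([  0.    , -39.0454,  18.7615,   4.2244,   0.0154,  -0.    ]), 'tcp_pos': array([0.1563, 0.6051, 0.2226]), 'ee_rot': array([[ 0.9682, -0.2501, -0.    ],
       [-0.2501, -0.9682,  0.    ],
       [-0.0001, -0.    , -1.    ]]), 'wrist_force': array([-0.0054, -0.5146, -0.3071]), 'moment': array([-0.0047, -0.0223,  0.0283]), 'gripper_force': 0.0, 'gripper_width': 1.002365898069828}
```

View pics/top0.png

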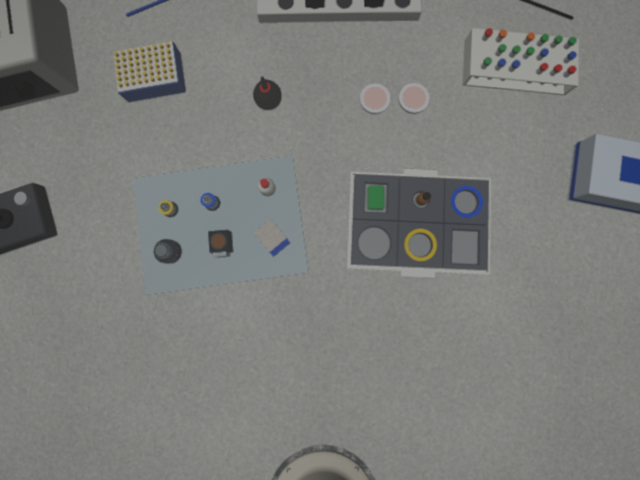

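View pics/scene0.png

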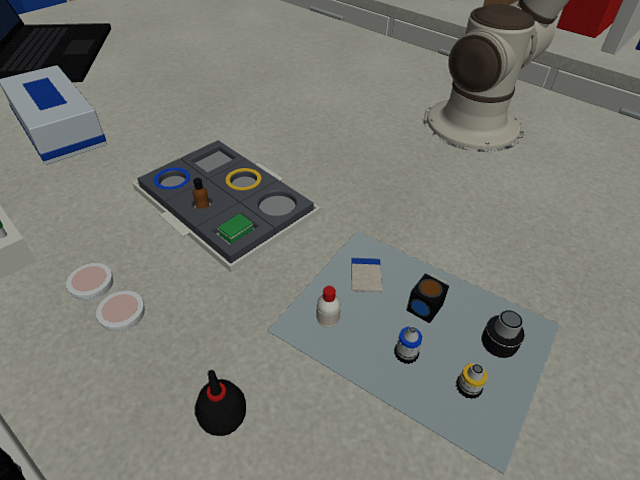

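The top view shows the optics on the mat: yellow (167,208), blue (209,201), eyepiece (167,250), cube (220,243), cleaner (266,186). It shows the wells too: blue (466,202), yellow (420,245), eyepiece (374,243), pocket (465,247) with its long side along world x. The scene view agrees. Next I'll bring the wrist camera over the mat.

```bash
python3 -m pendant '[{"x":0.2,"y":-0.2,"z":0.1,"rz":0.04,"claw":1},{"x":0.4,"y":-0.4,"z":0.15,"rz":0.08,"claw":1},{"x":0.6,"y":-0.6,"z":0.15,"rz":0.08,"claw":1},{"x":0.7,"y":-0.8,"z":0.15,"rz":0.08,"claw":1},{"x":0.7,"y":-0.9,"z":0.15,"rz":0.08,"claw":1},{"x":0.7,"y":-0.9,"z":0.15,"rz":0.08,"claw":1},{"x":0.7,"y":-0.9,"z":0.15,"rz":0.08,"claw":1},{"x":0.7,"y":-0.9,"z":0.15,"rz":0.08,"claw":1}]'
python3 -m pendant '[{"x":0.2,"y":-0.15,"claw":1},{"x":0.4,"y":-0.3,"claw":1},{"x":0.6,"y":-0.45,"claw":1},{"x":0.7,"y":-0.55,"claw":1},{"x":0.7,"y":-0.55,"claw":1},{"x":0.7,"y":-0.55,"claw":1},{"x":0.7,"y":-0.55,"claw":1},{"x":0.7,"y":-0.55,"claw":1}]'
cat > look.py <<'E'
from h import *
import sys,pickle
np.set_printoptions(precision=4,suppress=True)
tag=sys.argv[1];p=capture("wrist");save(p,tag+".png")
D={}
for n in sys.argv[2:] or N:
    r=regions_of(p,n)
    print(n,[(np.round(q["centre"],1).tolist(),round(q["conf"],2),np.round(atz(p,q["centre"],.03)[:2],4)) for q in r[:2]])
    D[n]=r
pickle.dump((p,D),open(tag+".pkl","wb"))
s=sense();print(p["mtx"],s["time_s"],s["tcp_pos"],s["ee_rot"])
E
python3 look.py w1
```

```text
objective_yellow []
objective_blue []
eyepiece []
filter_cube []
holder_yellow []
holder_blue []
holder_eyepiece []
holder_cube []
oil []
cleaner []
[[353.9096   0.     322.5993]
 [  0.     353.9096 237.6974]
 [  0.       0.       1.    ]] 2.2 [0.1563 0.6051 0.2226] [[ 0.9682 -0.2502 -0.    ]
 [-0.2502 -0.9682  0.    ]
 [-0.     -0.     -1.    ]]$[0]: bad value
$[0]: bad value
```

View pics/w1.png

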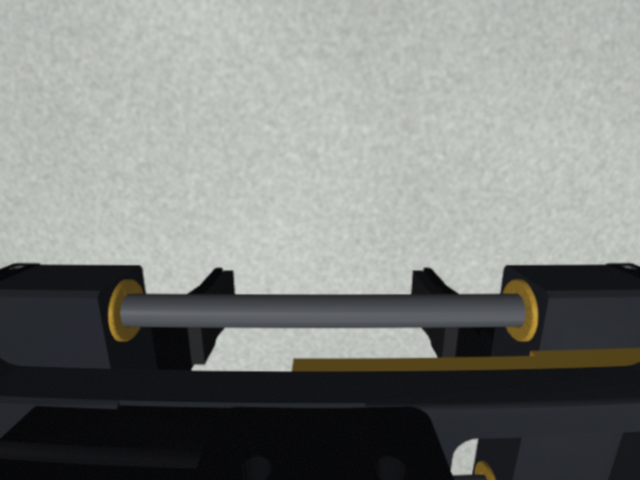

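The picture shows only bare bench, with the gripper filling the rows below about 265. The move was refused because each row needs every key.

```bash
python3 -m pendant '[{"x":0.15,"y":-0.2,"z":0.1,"rx":0,"ry":0,"rz":0.04,"claw":1},{"x":0.3,"y":-0.4,"z":0.15,"rx":0,"ry":0,"rz":0.08,"claw":1},{"x":0.45,"y":-0.6,"z":0.15,"rx":0,"ry":0,"rz":0.08,"claw":1},{"x":0.6,"y":-0.8,"z":0.15,"rx":0,"ry":0,"rz":0.08,"claw":1},{"x":0.75,"y":-1,"z":0.15,"rx":0,"ry":0,"rz":0.08,"claw":1},{"x":0.9,"y":-1,"z":0.15,"rx":0,"ry":0,"rz":0.08,"claw":1},{"x":0.95,"y":-1,"z":0.15,"rx":0,"ry":0,"rz":0.08,"claw":1},{"x":0.95,"y":-1,"z":0.15,"rx":0,"ry":0,"rz":0.08,"claw":1}]'
python3 -m pendant '[{"x":0,"y":-0.2,"z":0,"rx":0,"ry":0,"rz":0,"claw":1},{"x":0,"y":-0.4,"z":0,"rx":0,"ry":0,"rz":0,"claw":1},{"x":0,"y":-0.5,"z":0,"rx":0,"ry":0,"rz":0,"claw":1},{"x":0,"y":-0.5,"z":0,"rx":0,"ry":0,"rz":0,"claw":1},{"x":0,"y":-0.5,"z":0,"rx":0,"ry":0,"rz":0,"claw":1},{"x":0,"y":-0.5,"z":0,"rx":0,"ry":0,"rz":0,"claw":1},{"x":0,"y":-0.5,"z":0,"rx":0,"ry":0,"rz":0,"claw":1},{"x":0,"y":-0.5,"z":0,"rx":0,"ry":0,"rz":0,"claw":1}]'
python3 look.py w2 objective_yellow objective_blue eyepiece filter_cube cleaner
```

```text
time_s: 3.2
tcp_pos: [0.394, 0.3552, 0.2596]
ee_rot: [[1.0, -0.003, -0.001], [-0.003, -1.0, -0.001], [-0.001, 0.001, -1.0]]
wrist_force: [-0.4, 0.4, 0.3]
gripper_width: 1.003
gripper_force: 0.0
time_s: 4.2
tcp_pos: [0.3938, 0.2305, 0.2598]
ee_rot: [[1.0, -0.001, -0.0], [-0.001, -1.0, -0.0], [-0.0, 0.0, -1.0]]
wrist_force: [0.3, -0.5, -0.3]
gripper_width: 0.997
gripper_force: 0.0
objective_yellow []
objective_blue [([339.4, 21.1], 0.64, array([0.5849, 0.2127]))]
eyepiece [([257.9, 115.6], 0.89, array([0.4935, 0.2979]))]
filter_cube [([357.8, 102.6], 0.93, array([0.5065, 0.1927]))]
cleaner [([442.5, 4.6], 0.72, array([0.6016, 0.1094]))]
[[353.9096   0.     322.5993]
 [  0.     353.9096 237.6974]
 [  0.       0.       1.    ]] 4.5 [0.3938 0.2301 0.26  ] [[ 1.     -0.0015 -0.    ]
 [-0.0015 -1.     -0.    ]
 [-0.      0.     -1.    ]]
```

View pics/w2.png

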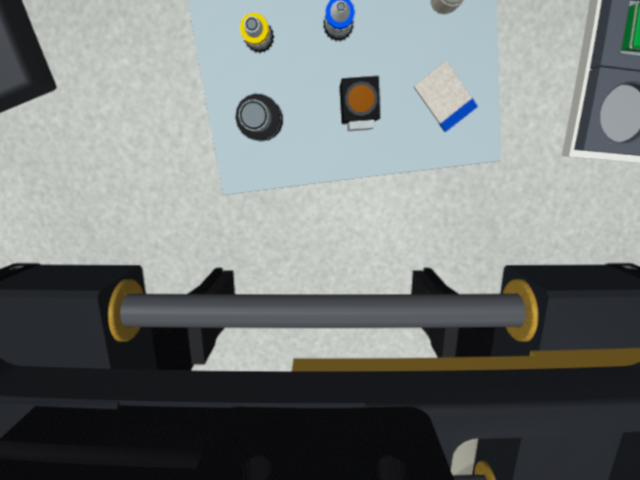

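The wrist view shows yellow (257,30), blue (340,15), eyepiece (259,117) and cube (360,100), which is almost square to the axes with its dovetail toward the robot. I'll take a second view further forward to triangulate.

```bash
python3 -m pendant '[{"x":0.15,"y":0,"z":0,"rx":0,"ry":0,"rz":0,"claw":1},{"x":0.3,"y":0,"z":0,"rx":0,"ry":0,"rz":0,"claw":1},{"x":0.32,"y":0,"z":0,"rx":0,"ry":0,"rz":0,"claw":1},{"x":0.32,"y":0,"z":0,"rx":0,"ry":0,"rz":0,"claw":1},{"x":0.32,"y":0,"z":0,"rx":0,"ry":0,"rz":0,"claw":1},{"x":0.32,"y":0,"z":0,"rx":0,"ry":0,"rz":0,"claw":1},{"x":0.32,"y":0,"z":0,"rx":0,"ry":0,"rz":0,"claw":1},{"x":0.32,"y":0,"z":0,"rx":0,"ry":0,"rz":0,"claw":1}]'
python3 look.py w3 objective_yellow objective_blue eyepiece filter_cube cleaner
python3 - <<'E'
import cv2,numpy as np
a=cv2.imread("pics/w2.png")[0:150,220:420];b=cv2.imread("pics/w3.png")[30:240,220:420]
cv2.imwrite("pics/c23.png",np.hstack([cv2.resize(a,None,fx=2,fy=2),cv2.resize(b,None,fx=2,fy=2)[:300]]))
cv2.imwrite("pics/c3.png",cv2.resize(b,None,fx=2.8,fy=2.8))
E
```

```text
time_s: 5.5
tcp_pos: [0.4736, 0.2302, 0.2603]
ee_rot: [[1.0, -0.001, 0.0], [-0.001, -1.0, 0.0], [0.0, -0.0, -1.0]]
wrist_force: [-0.2, 0.6, 0.0]
gripper_width: 1.0
gripper_force: 0.0
objective_yellow [([260.0, 111.6], 0.67, array([0.5775, 0.2954]))]
objective_blue [([338.1, 99.7], 0.96, array([0.5893, 0.2131]))]
eyepiece [([258.8, 191.4], 0.65, array([0.4931, 0.3   ])), ([340.0, 100.6], 0.24, array([0.5884, 0.2111]))]
filter_cube [([356.5, 182.3], 0.79, array([0.5031, 0.192 ]))]
cleaner [([441.5, 76.3], 0.56, array([0.6133, 0.1058]))]
[[353.9096   0.     322.5993]
 [  0.     353.9096 237.6974]
 [  0.       0.       1.    ]] 5.8 [0.4738 0.2301 0.26  ] [[ 1.     -0.0015 -0.    ]
 [-0.0015 -1.     -0.    ]
 [-0.      0.     -1.    ]]
```

View pics/c3.png

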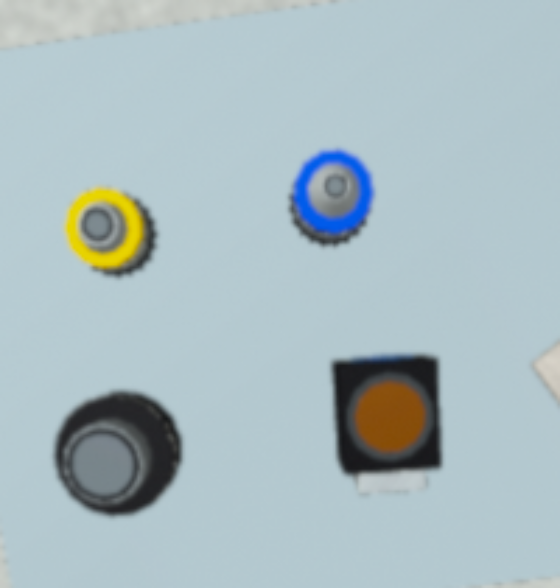

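Everything stands clear. The yellow band, blue band, lens and amber disk segment easily, so I'll triangulate them from both wrist views.

```bash
cat > feat.py <<'E'
from h import *
import pickle
def big(m,near=None):
    n,l,s,c=cv2.connectedComponentsWithStats(m.astype(np.uint8))
    if n<2: return None
    k=[i for i in range(1,n) if s[i][4]>15]
    i=max(k,key=lambda i:s[i][4]); pts=np.argwhere(l==i)[:,::-1].astype(np.int32)
    return pts
def hullc(pts):
    h=cv2.convexHull(pts.reshape(-1,1,2)); return np.array(cv2.minEnclosingCircle(h)[0]) if 0 else np.array([cv2.moments(h)["m10"],cv2.moments(h)["m01"]])/cv2.moments(h)["m00"]
def feats(p,win=None):
    c=cv2.cvtColor(p["color"],cv2.COLOR_RGB2HSV).astype(int);H,S,V=c[...,0],c[...,1],c[...,2]
    ok=np.zeros(H.shape,bool)
    x0,x1,y0,y1=win;ok[y0:y1,x0:x1]=1
    f={}
    def put(n,m):
        q=big(m&ok)
        if q is not None and len(q)>30: f[n]=hullc(q)
    put("yellow",(abs(H-26)<6)&(S>170)&(V>120)); put("blue",(abs(H-110)<8)&(S>200)&(V>150)); put("amber",(abs(H-14)<6)&(S>150)&(V>80))
    dark=big((V<75)&ok&(S<140))
    return f,(H,S,V,ok)
E
python3 - <<'E'
from feat import *
R={}
W={"w2":(220,420,0,160),"w3":(220,420,60,250)}
E={"w2":(225,292,85,150),"w3":(225,292,160,230)}
C={"w2":(330,390,65,140),"w3":(330,385,150,218)}
np.set_printoptions(precision=4,suppress=True)
P={}
for t in W:
    p,D=pickle.load(open(t+".pkl","rb"));P[t]=p
    f,(H,S,V,ok)=feats(p,W[t])
    x0,x1,y0,y1=E[t]; v=V[y0:y1,x0:x1]
    # dark body + lens inside: mask dark, fill, then bright inside
    d=(v<90).astype(np.uint8); cs,_=cv2.findContours(d,cv2.RETR_EXTERNAL,cv2.CHAIN_APPROX_NONE); k=max(cs,key=cv2.contourArea)
    m=np.zeros_like(d);cv2.drawContours(m,[k],-1,1,-1)
    hc=hullc(k.reshape(-1,2)); f["eyehull"]=hc+[x0,y0]
    q=big((cv2.erode(m,np.ones((5,5)))>0)&(v>85)); f["lens"]=hullc(q)+[x0,y0]; print(t,"lens px",len(q))
    x0,x1,y0,y1=C[t]; q=big(V[y0:y1,x0:x1]<70); r=cv2.minAreaRect(q); print("cube rect",r[0]+np.array([x0,y0]),r[1],r[2])
    print(f)
    for n,x in f.items(): R.setdefault(n,[]).append(ray(p,x))
for n,v in R.items():
    if len(v)==2: print(n,tri(v))
E
```

```text
w2 lens px 687
cube rect [359.5431  99.2328] (43.98279571533203, 38.169315338134766) 86.633544921875
{'yellow': array([253.986 ,  28.2186]), 'blue': array([339.4096,  12.9539]), 'amber': array([360.7767,  98.1017]), 'eyehull': array([258.6791, 117.1404]), 'lens': array([253.6855, 114.8068])}
w3 lens px 554
cube rect [358.1195 177.792 ] (38.84709548950195, 36.186336517333984) 86.18592071533203
{'yellow': array([257.0364, 111.1555]), 'blue': array([338.4834,  98.4766]), 'amber': array([358.9249, 178.474 ]), 'eyehull': array([261.7586, 191.4757]), 'lens': array([257.5169, 194.0634])}
yellow [0.5777 0.2982 0.0329]
blue [0.5893 0.2132 0.0395]
amber [0.5088 0.1913 0.0473]
eyehull [0.4924 0.2979 0.0244]
lens [0.4926 0.2984 0.0494]
```

The triangulated heights of 33, 40, 47 and 49 mm agree with the text. The cube's yaw is about +2.5°. Eyepiece first, with the tips at 15 mm so they stay above the insert top when placing.

```bash
python3 -m pendant '[{"x":0.075,"y":0.2,"z":0,"rx":0,"ry":0,"rz":0,"claw":1},{"x":0.075,"y":0.272,"z":-0.1,"rx":0,"ry":0,"rz":0,"claw":1},{"x":0.075,"y":0.272,"z":-0.3,"rx":0,"ry":0,"rz":0,"claw":1},{"x":0.075,"y":0.272,"z":-0.5,"rx":0,"ry":0,"rz":0,"claw":1},{"x":0.075,"y":0.272,"z":-0.7,"rx":0,"ry":0,"rz":0,"claw":1},{"x":0.075,"y":0.272,"z":-0.85,"rx":0,"ry":0,"rz":0,"claw":1},{"x":0.075,"y":0.272,"z":-0.98,"rx":0,"ry":0,"rz":0,"claw":1},{"x":0.075,"y":0.272,"z":-0.98,"rx":0,"ry":0,"rz":0,"claw":1}]'
python3 -m pendant '[{"x":0,"y":0,"z":0,"rx":0,"ry":0,"rz":0,"claw":0.3},{"x":0,"y":0,"z":0,"rx":0,"ry":0,"rz":0,"claw":0.3},{"x":0,"y":0,"z":0,"rx":0,"ry":0,"rz":0,"claw":0.3},{"x":0,"y":0,"z":0,"rx":0,"ry":0,"rz":0,"claw":0.3},{"x":0,"y":0,"z":0,"rx":0,"ry":0,"rz":0,"claw":0.3},{"x":0,"y":0,"z":0,"rx":0,"ry":0,"rz":0,"claw":0.3},{"x":0,"y":0,"z":0.03,"rx":0,"ry":0,"rz":0,"claw":0.3},{"x":0,"y":0,"z":0.1,"rx":0,"ry":0,"rz":0,"claw":0.3}]'
```

```text
time_s: 6.8
tcp_pos: [0.4912, 0.2966, 0.0126]
ee_rot: [[1.0, -0.002, -0.004], [-0.002, -1.0, -0.005], [-0.004, 0.005, -1.0]]
wrist_force: [-1.1, 0.0, 1.1]
gripper_width: 1.004
gripper_force: 0.0
time_s: 7.8
tcp_pos: [0.4917, 0.2973, 0.0394]
ee_rot: [[1.0, -0.002, -0.002], [-0.002, -1.0, -0.002], [-0.002, 0.002, -1.0]]
wrist_force: [0.1, 0.2, -2.0]
gripper_width: 0.543
gripper_force: 30.0
```

Eyepiece held at 47 mm opening. I'll lift it and carry it to where the wrist camera sees the tray.

```bash
python3 -m pendant '[{"x":0,"y":0,"z":0.2,"rx":0,"ry":0,"rz":0,"claw":0.3},{"x":0,"y":0,"z":0.4,"rx":0,"ry":0,"rz":0,"claw":0.3},{"x":-0.05,"y":-0.15,"z":0.6,"rx":0,"ry":0,"rz":0,"claw":0.3},{"x":-0.1,"y":-0.35,"z":0.75,"rx":0,"ry":0,"rz":0,"claw":0.3},{"x":-0.15,"y":-0.55,"z":0.85,"rx":0,"ry":0,"rz":0,"claw":0.3},{"x":-0.2,"y":-0.75,"z":0.88,"rx":0,"ry":0,"rz":0,"claw":0.3},{"x":-0.25,"y":-0.92,"z":0.88,"rx":0,"ry":0,"rz":0,"claw":0.3},{"x":-0.28,"y":-1,"z":0.88,"rx":0,"ry":0,"rz":0,"claw":0.3}]'
python3 -m pendant '[{"x":0,"y":-0.2,"z":0,"rx":0,"ry":0,"rz":0,"claw":0.3},{"x":0,"y":-0.4,"z":0,"rx":0,"ry":0,"rz":0,"claw":0.3},{"x":0,"y":-0.6,"z":0,"rx":0,"ry":0,"rz":0,"claw":0.3},{"x":0,"y":-0.8,"z":0,"rx":0,"ry":0,"rz":0,"claw":0.3},{"x":0,"y":-0.95,"z":0,"rx":0,"ry":0,"rz":0,"claw":0.3},{"x":0,"y":-1,"z":0,"rx":0,"ry":0,"rz":0,"claw":0.3},{"x":0,"y":-1,"z":0,"rx":0,"ry":0,"rz":0,"claw":0.3},{"x":0,"y":-1,"z":0,"rx":0,"ry":0,"rz":0,"claw":0.3}]'
python3 look.py t1 holder_yellow holder_blue holder_eyepiece holder_cube oil
```

```text
time_s: 8.8
tcp_pos: [0.4213, 0.0463, 0.2602]
ee_rot: [[1.0, -0.003, -0.0], [-0.003, -1.0, 0.0], [-0.0, -0.0, -1.0]]
wrist_force: [0.3, 1.0, -1.3]
gripper_width: 0.543
gripper_force: 30.0
time_s: 9.8
tcp_pos: [0.4226, -0.201, 0.26]
ee_rot: [[1.0, -0.0, -0.0], [-0.0, -1.0, 0.0], [-0.0, -0.0, -1.0]]
wrist_force: [0.6, 0.8, -1.6]
gripper_width: 0.538
gripper_force: 30.0
holder_yellow []
holder_blue [([409.1, 58.7], 0.69, array([ 0.5789, -0.2904]))]
holder_eyepiece [([240.6, 133.7], 0.62, array([ 0.5039, -0.1141]))]
holder_cube [([400.4, 145.7], 0.79, array([ 0.4916, -0.2855]))]
oil [([328.8, 47.6], 0.8, array([ 0.5889, -0.2079]))]
[[353.9096   0.     322.5993]
 [  0.     353.9096 237.6974]
 [  0.       0.       1.    ]] 10.1 [ 0.4227 -0.2013  0.2602] [[ 1.     -0.0004  0.0003]
 [-0.0004 -1.     -0.    ]
 [ 0.0003  0.     -1.    ]]
```

View pics/t1.png

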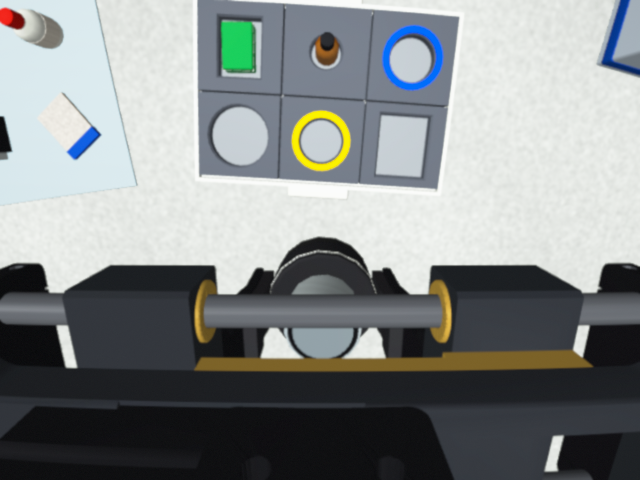

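The tray shows the eyepiece well at (240,135), yellow (321,140), blue (411,58) and the pocket (402,146). It's turned by about −3 to −4°, and the eyepiece hangs upright in the grip. I'll take a second view 50 mm further on for the heights.

```bash
python3 -m pendant '[{"x":0.1,"y":0.05,"z":0,"rx":0,"ry":0,"rz":0,"claw":0.3},{"x":0.2,"y":0.1,"z":0,"rx":0,"ry":0,"rz":0,"claw":0.3},{"x":0.2,"y":0.2,"z":0,"rx":0,"ry":0,"rz":0,"claw":0.3},{"x":0.2,"y":0.3,"z":0,"rx":0,"ry":0,"rz":0,"claw":0.3},{"x":0.2,"y":0.3,"z":0,"rx":0,"ry":0,"rz":0,"claw":0.3},{"x":0.2,"y":0.3,"z":0,"rx":0,"ry":0,"rz":0,"claw":0.3},{"x":0.2,"y":0.3,"z":0,"rx":0,"ry":0,"rz":0,"claw":0.3},{"x":0.2,"y":0.3,"z":0,"rx":0,"ry":0,"rz":0,"claw":0.3}]'
python3 look.py t2 holder_yellow holder_blue holder_eyepiece holder_cube oil
python3 - <<'E'
from feat import *
np.set_printoptions(precision=4,suppress=True)
# guesses for wells at insert top; refine by colour/edges per view
G={"eye":(.504,-.114),"yel":(.498,-.199),"blu":(.578,-.29),"pocket":(.4916,-.2855)}
R={n:[] for n in G}
for t in("t1","t2"):
    p,D=pickle.load(open(t+".pkl","rb"))
    c=cv2.cvtColor(p["color"],cv2.COLOR_RGB2HSV).astype(int);H,S,V=c[...,0],c[...,1],c[...,2]
    for n,g in G.items():
        u=proj(p,np.array([*g,.025]));x0,y0=int(u[0])-38,int(u[1])-38;sl=(slice(max(y0,0),y0+76),slice(x0,x0+76))
        off=np.array([x0,max(y0,0)])
        if n=="yel": m=(abs(H-28)<7)&(S>170)&(V>120)
        elif n=="blu": m=(abs(H-110)<10)&(S>180)&(V>150)
        else: m=(V>125)&(S<60)
        m=m[sl]
        nn,l,s,cc=cv2.connectedComponentsWithStats(m.astype(np.uint8))
        k=u-off; i=max(range(1,nn),key=lambda i:s[i][4]-20*np.hypot(*(cc[i]-k)))
        q=np.argwhere(l==i)[:,::-1].astype(np.int32);x=hullc(q)+off
        r=cv2.minAreaRect(q);print(t,n,x,s[i],np.round(r[1],1),round(r[2],1))
        R[n].append(ray(p,x))
for n,v in R.items(): print(n,tri(v))
E
```

```text
time_s: 11.1
tcp_pos: [0.4725, -0.1273, 0.26]
ee_rot: [[1.0, -0.002, -0.0], [-0.002, -1.0, -0.0], [-0.0, 0.0, -1.0]]
wrist_force: [-0.1, -0.5, -1.2]
gripper_width: 0.543
gripper_force: 30.0
holder_yellow [([384.6, 185.3], 0.89, array([ 0.4988, -0.1967]))]
holder_blue [([475.3, 108.1], 0.68, array([ 0.5809, -0.2904]))]
holder_eyepiece [([307.6, 180.8], 0.92, array([ 0.5037, -0.1119]))]
holder_cube [([462.5, 193.9], 0.88, array([ 0.4895, -0.2845]))]
oil []
[[353.9096   0.     322.5993]
 [  0.     353.9096 237.6974]
 [  0.       0.       1.    ]] 11.4 [ 0.4725 -0.127   0.2601] [[ 1.     -0.0018 -0.    ]
 [-0.0018 -1.      0.    ]
 [-0.     -0.     -1.    ]]
t1 eye [240.2258 132.428 ] [   0    0   76   76 5263] [75. 75.] 90.0
t1 yel [320.6046 140.2597] [  10   10   58   60 1122] [59. 57.] 90.0
t1 blu [412.3129  57.3664] [  14    3   60   65 1185] [64. 59.] 90.0
t1 pocket [399.5959 145.0135] [   0    0   76   76 5030] [75. 75.] 90.0
t2 eye [308.5 179.5] [   0    0   76   76 5456] [75. 75.] 90.0
t2 yel [386.4226 186.3035] [  12   11   56   57 1021] [56. 55.] 90.0
t2 blu [477.4619 107.9718] [  15    5   58   61 1072] [60. 57.] 90.0
t2 pocket [462.5779 191.3308] [   0    0   76   76 4887] [75. 75.] 90.0
eye [ 0.5051 -0.1129  0.0272]
yel [ 0.4971 -0.1996  0.0252]
blu [ 0.5816 -0.295   0.0245]
pocket [ 0.4923 -0.2848  0.029 ]
```

View pics/t2.png

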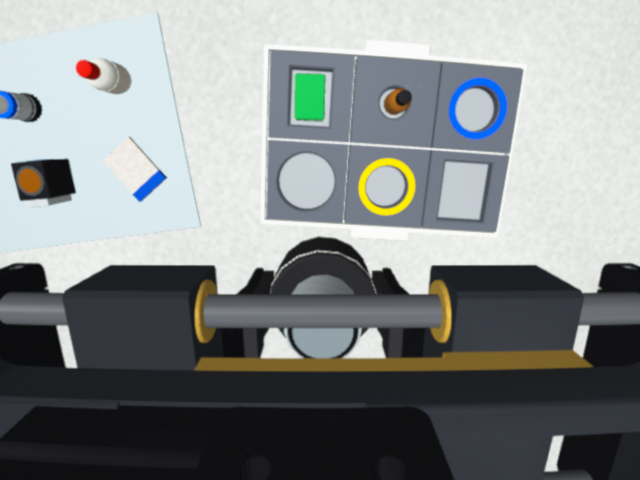

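Yellow and blue collars lie at 25 mm height and give a tray yaw of −3.5°. The brightness threshold failed for the other two wells, so I'll redo those.

```bash
python3 - <<'E'
from feat import *
np.set_printoptions(precision=4,suppress=True)
W={"t1":{"eye":(240,135),"pocket":(402,146)},"t2":{"eye":(306,181),"pocket":(463,192)}}
R={}
for t in W:
    p,D=pickle.load(open(t+".pkl","rb"));g=cv2.cvtColor(p["color"],cv2.COLOR_RGB2GRAY)
    for n,(x,y) in W[t].items():
        m=(g>(int(g[y,x])+int(g[y,x-37 if n=="eye" else x-33]))/2).astype(np.uint8)
        l=cv2.connectedComponents(m,connectivity=4)[1];q=np.argwhere(l==l[y,x])[:,::-1].astype(np.int32)
        c=hullc(q);r=cv2.minAreaRect(q);print(t,n,g[y,x],len(q),c,np.round(r[1],1),r[2],atz(p,c,.013),atz(p,c,.025))
        R.setdefault(n,[]).append(ray(p,c))
for n,v in R.items(): print(n,tri(v))
E
```

```text
t1 eye 207 2491 [240.1199 135.6389] [57. 54.] 90.0 [ 0.5024 -0.1096  0.013 ] [ 0.502  -0.1123  0.025 ]
t1 pocket 205 2644 [400.8894 145.7027] [45.7 59.4] 5.440331935882568 [ 0.4917 -0.2897  0.013 ] [ 0.4916 -0.2871  0.025 ]
t2 eye 206 2340 [306.5233 180.3746] [54. 53.] 90.0 [ 0.5026 -0.1099  0.013 ] [ 0.5037 -0.1105  0.025 ]
t2 pocket 202 2314 [462.1914 189.9836] [42.1 58. ] 8.130102157592773 [ 0.4919 -0.2906  0.013 ] [ 0.4933 -0.2858  0.025 ]
eye [ 0.5025 -0.1099  0.0137]
pocket [ 0.4919 -0.2893  0.0156]
```

Both wells agree with the 90 mm grid: eyepiece (0.5025, −0.110), pocket (0.492, −0.2895), floors at about 13 mm. Now I'll place the eyepiece.

```bash
python3 -m pendant '[{"x":0.12,"y":0.069,"z":-0.1,"rx":0,"ry":0,"rz":0,"claw":0.3},{"x":0.12,"y":0.069,"z":-0.3,"rx":0,"ry":0,"rz":0,"claw":0.3},{"x":0.12,"y":0.069,"z":-0.5,"rx":0,"ry":0,"rz":0,"claw":0.3},{"x":0.12,"y":0.069,"z":-0.7,"rx":0,"ry":0,"rz":0,"claw":0.3},{"x":0.12,"y":0.069,"z":-0.82,"rx":0,"ry":0,"rz":0,"claw":0.3},{"x":0.12,"y":0.069,"z":-0.88,"rx":0,"ry":0,"rz":0,"claw":0.3},{"x":0.12,"y":0.069,"z":-0.91,"rx":0,"ry":0,"rz":0,"claw":0.3},{"x":0.12,"y":0.069,"z":-0.91,"rx":0,"ry":0,"rz":0,"claw":0.3}]'
```

```text
time_s: 12.4
tcp_pos: [0.5032, -0.1096, 0.0331]
ee_rot: [[1.0, -0.001, 0.001], [-0.001, -1.0, -0.0], [0.001, 0.0, -1.0]]
wrist_force: [-0.1, 0.0, -1.2]
gripper_width: 0.546
gripper_force: 30.0
```

```bash
python3 -m pendant '[{"x":0,"y":0,"z":-0.004,"rx":0,"ry":0,"rz":0,"claw":0.3},{"x":0,"y":0,"z":-0.008,"rx":0,"ry":0,"rz":0,"claw":0.3},{"x":0,"y":0,"z":-0.012,"rx":0,"ry":0,"rz":0,"claw":0.3},{"x":0,"y":0,"z":-0.016,"rx":0,"ry":0,"rz":0,"claw":0.3},{"x":0,"y":0,"z":-0.018,"rx":0,"ry":0,"rz":0,"claw":0.3},{"x":0,"y":0,"z":-0.018,"rx":0,"ry":0,"rz":0,"claw":0.3},{"x":0,"y":0,"z":-0.018,"rx":0,"ry":0,"rz":0,"claw":0.3},{"x":0,"y":0,"z":-0.018,"rx":0,"ry":0,"rz":0,"claw":0.3}]'
```

```text
time_s: 13.4
tcp_pos: [0.5025, -0.1096, 0.028]
ee_rot: [[1.0, -0.001, 0.0], [-0.001, -1.0, 0.0], [0.0, -0.0, -1.0]]
wrist_force: [0.2, -0.4, -0.9]
gripper_width: 0.544
gripper_force: 30.0
```

```bash
python3 -m pendant '[{"x":0,"y":0,"z":-0.003,"rx":0,"ry":0,"rz":0,"claw":0.3},{"x":0,"y":0,"z":-0.003,"rx":0,"ry":0,"rz":0,"claw":0.3},{"x":0,"y":0,"z":-0.003,"rx":0,"ry":0,"rz":0,"claw":0.75},{"x":0,"y":0,"z":-0.003,"rx":0,"ry":0,"rz":0,"claw":0.75},{"x":0,"y":0,"z":-0.003,"rx":0,"ry":0,"rz":0,"claw":0.75},{"x":0,"y":0,"z":0.02,"rx":0,"ry":0,"rz":0,"claw":0.75},{"x":0,"y":0,"z":0.2,"rx":0,"ry":0,"rz":0,"claw":0.75},{"x":0,"y":0,"z":0.4,"rx":0,"ry":0,"rz":0,"claw":0.75}]'
```

```text
time_s: 14.4
tcp_pos: [0.502, -0.1097, 0.129]
ee_rot: [[1.0, -0.001, -0.002], [-0.001, -1.0, -0.0], [-0.002, 0.0, -1.0]]
wrist_force: [0.6, 0.7, -0.0]
gripper_width: 0.75
gripper_force: 0.0
```

```bash
python3 -m pendant '[{"x":0,"y":0.1,"z":0.2,"rx":0,"ry":0,"rz":0,"claw":0.8},{"x":0,"y":0.3,"z":0.35,"rx":0,"ry":0,"rz":0.01,"claw":0.8},{"x":0,"y":0.5,"z":0.4,"rx":0,"ry":0,"rz":0.014,"claw":0.8},{"x":0,"y":0.7,"z":0.4,"rx":0,"ry":0,"rz":0.014,"claw":0.8},{"x":0.025,"y":0.9,"z":0.4,"rx":0,"ry":0,"rz":0.014,"claw":0.8},{"x":0.025,"y":1,"z":0.4,"rx":0,"ry":0,"rz":0.014,"claw":0.8},{"x":0.025,"y":1,"z":0.4,"rx":0,"ry":0,"rz":0.014,"claw":0.8},{"x":0.025,"y":1,"z":0.4,"rx":0,"ry":0,"rz":0.014,"claw":0.8}]'
python3 -m pendant '[{"x":0,"y":0.204,"z":0,"rx":0,"ry":0,"rz":0,"claw":0.8},{"x":0,"y":0.204,"z":-0.15,"rx":0,"ry":0,"rz":0,"claw":0.8},{"x":0,"y":0.204,"z":-0.35,"rx":0,"ry":0,"rz":0,"claw":0.8},{"x":0,"y":0.204,"z":-0.5,"rx":0,"ry":0,"rz":0,"claw":0.8},{"x":0,"y":0.204,"z":-0.65,"rx":0,"ry":0,"rz":0,"claw":0.8},{"x":0,"y":0.204,"z":-0.78,"rx":0,"ry":0,"rz":0,"claw":0.8},{"x":0,"y":0.204,"z":-0.84,"rx":0,"ry":0,"rz":0,"claw":0.8},{"x":0,"y":0.204,"z":-0.84,"rx":0,"ry":0,"rz":0,"claw":0.8}]'
python3 - <<'E'
from h import *
p=capture("top");r=regions_of(p,"eyepiece")
print([(q["centre"],q["conf"],atz(p,q["centre"],.05)) for q in r]); save(p,"top1.png")
E
```

```text
time_s: 15.4
tcp_pos: [0.5085, 0.1399, 0.2282]
ee_rot: [[0.999, 0.042, -0.0], [0.042, -0.999, -0.0], [-0.0, 0.0, -1.0]]
wrist_force: [-0.1, -0.6, 0.6]
gripper_width: 0.8
gripper_force: 0.0
time_s: 16.4
tcp_pos: [0.5087, 0.1905, 0.0176]
ee_rot: [[0.999, 0.042, -0.001], [0.042, -0.999, -0.001], [-0.001, 0.001, -1.0]]
wrist_force: [0.6, 0.1, 0.4]
gripper_width: 0.801
gripper_force: 0.0
[([374.6, 241.8], 0.78, array([ 0.5021492 , -0.10705465,  0.05      ]))]
```

Eyepiece in place. Next I'll close on the cube and lift it.

```bash
python3 -m pendant '[{"x":0,"y":0,"z":0,"rx":0,"ry":0,"rz":0,"claw":0.3},{"x":0,"y":0,"z":0,"rx":0,"ry":0,"rz":0,"claw":0.3},{"x":0,"y":0,"z":0,"rx":0,"ry":0,"rz":0,"claw":0.3},{"x":0,"y":0,"z":0,"rx":0,"ry":0,"rz":0,"claw":0.3},{"x":0,"y":0,"z":0,"rx":0,"ry":0,"rz":0,"claw":0.3},{"x":0,"y":0,"z":0.03,"rx":0,"ry":0,"rz":0,"claw":0.3},{"x":0,"y":0,"z":0.15,"rx":0,"ry":0,"rz":0,"claw":0.3},{"x":0,"y":0,"z":0.35,"rx":0,"ry":0,"rz":0,"claw":0.3}]'
```

```text
time_s: 17.5
tcp_pos: [0.5073, 0.1904, 0.1048]
ee_rot: [[0.999, 0.042, -0.005], [0.042, -0.999, -0.003], [-0.005, 0.003, -1.0]]
wrist_force: [1.1, 0.5, -1.8]
gripper_width: 0.432
gripper_force: 29.9
```

```bash
python3 -m pendant '[{"x":0,"y":-0.1,"z":0.2,"rx":0,"ry":0,"rz":0,"claw":0.3},{"x":0,"y":-0.3,"z":0.35,"rx":0,"ry":0,"rz":-0.01,"claw":0.3},{"x":-0.03,"y":-0.5,"z":0.4,"rx":0,"ry":0,"rz":-0.02,"claw":0.3},{"x":-0.067,"y":-0.7,"z":0.4,"rx":0,"ry":0,"rz":-0.033,"claw":0.3},{"x":-0.067,"y":-0.9,"z":0.4,"rx":0,"ry":0,"rz":-0.033,"claw":0.3},{"x":-0.067,"y":-1,"z":0.4,"rx":0,"ry":0,"rz":-0.033,"claw":0.3},{"x":-0.067,"y":-1,"z":0.4,"rx":0,"ry":0,"rz":-0.033,"claw":0.3},{"x":-0.067,"y":-1,"z":0.4,"rx":0,"ry":0,"rz":-0.033,"claw":0.3}]'
python3 -m pendant '[{"x":0,"y":-0.2,"z":0,"rx":0,"ry":0,"rz":0,"claw":0.3},{"x":0,"y":-0.4,"z":0,"rx":0,"ry":0,"rz":0,"claw":0.3},{"x":0,"y":-0.6,"z":0,"rx":0,"ry":0,"rz":0,"claw":0.3},{"x":0,"y":-0.8,"z":0,"rx":0,"ry":0,"rz":0,"claw":0.3},{"x":0,"y":-0.92,"z":-0.05,"rx":0,"ry":0,"rz":0,"claw":0.3},{"x":0,"y":-0.92,"z":-0.25,"rx":0,"ry":0,"rz":0,"claw":0.3},{"x":0,"y":-0.92,"z":-0.4,"rx":0,"ry":0,"rz":0,"claw":0.3},{"x":0,"y":-0.92,"z":-0.4,"rx":0,"ry":0,"rz":0,"claw":0.3}]'
```

```text
time_s: 18.5
tcp_pos: [0.4918, -0.0583, 0.2055]
ee_rot: [[0.998, -0.061, -0.0], [-0.061, -0.998, 0.0], [-0.0, -0.0, -1.0]]
wrist_force: [-0.5, 0.4, -1.1]
gripper_width: 0.437
gripper_force: 29.9
time_s: 19.5
tcp_pos: [0.4902, -0.287, 0.1025]
ee_rot: [[0.998, -0.06, -0.008], [-0.06, -0.998, 0.003], [-0.008, -0.002, -1.0]]
wrist_force: [0.7, 0.0, -0.9]
gripper_width: 0.435
gripper_force: 29.9
```

```bash
python3 -m pendant '[{"x":0,"y":0,"z":-0.12,"rx":0,"ry":0,"rz":0,"claw":0.3},{"x":0,"y":0,"z":-0.22,"rx":0,"ry":0,"rz":0,"claw":0.3},{"x":0,"y":0,"z":-0.27,"rx":0,"ry":0,"rz":0,"claw":0.3},{"x":0,"y":0,"z":-0.28,"rx":0,"ry":0,"rz":0,"claw":0.3},{"x":0,"y":0,"z":-0.29,"rx":0,"ry":0,"rz":0,"claw":0.3},{"x":0,"y":0,"z":-0.296,"rx":0,"ry":0,"rz":0,"claw":0.3},{"x":0,"y":0,"z":-0.296,"rx":0,"ry":0,"rz":0,"claw":0.3},{"x":0,"y":0,"z":-0.296,"rx":0,"ry":0,"rz":0,"claw":0.3}]'
```

```text
time_s: 20.5
tcp_pos: [0.4922, -0.2887, 0.0319]
ee_rot: [[0.998, -0.061, 0.001], [-0.061, -0.998, -0.0], [0.001, 0.0, -1.0]]
wrist_force: [0.8, -0.5, -1.6]
gripper_width: 0.432
gripper_force: 29.9
```

```bash
python3 -m pendant '[{"x":0,"y":0,"z":-0.004,"rx":0,"ry":0,"rz":0,"claw":0.3},{"x":0,"y":0,"z":-0.007,"rx":0,"ry":0,"rz":0,"claw":0.3},{"x":0,"y":0,"z":-0.007,"rx":0,"ry":0,"rz":0,"claw":0.3},{"x":0,"y":0,"z":-0.007,"rx":0,"ry":0,"rz":0,"claw":0.65},{"x":0,"y":0,"z":-0.007,"rx":0,"ry":0,"rz":0,"claw":0.65},{"x":0,"y":0,"z":-0.007,"rx":0,"ry":0,"rz":0,"claw":0.65},{"x":0,"y":0,"z":0.1,"rx":0,"ry":0,"rz":0,"claw":0.65},{"x":0,"y":0,"z":0.3,"rx":0,"ry":0,"rz":0,"claw":0.65}]'
python3 - <<'E'
from h import *
s=sense();print(s["tcp_pos"])
E
```

```text
time_s: 21.5
tcp_pos: [0.4906, -0.2882, 0.1055]
ee_rot: [[0.998, -0.061, -0.005], [-0.061, -0.998, 0.002], [-0.005, -0.001, -1.0]]
wrist_force: [0.9, 0.8, 0.0]
gripper_width: 0.647
gripper_force: 0.0
[ 0.49056262 -0.28815289  0.10549951]
```

```bash
python3 -m pendant '[{"x":0,"y":0.05,"z":0.25,"rx":0,"ry":0,"rz":0.01,"claw":0.65},{"x":0,"y":0.22,"z":0.4,"rx":0,"ry":0,"rz":0.019,"claw":0.65},{"x":0.05,"y":0.43,"z":0.4,"rx":0,"ry":0,"rz":0.019,"claw":0.65},{"x":0.1,"y":0.65,"z":0.4,"rx":0,"ry":0,"rz":0.019,"claw":0.65},{"x":0.15,"y":0.87,"z":0.4,"rx":0,"ry":0,"rz":0.019,"claw":0.65},{"x":0.19,"y":1,"z":0.4,"rx":0,"ry":0,"rz":0.019,"claw":0.65},{"x":0.19,"y":1,"z":0.4,"rx":0,"ry":0,"rz":0.019,"claw":0.65},{"x":0.19,"y":1,"z":0.4,"rx":0,"ry":0,"rz":0.019,"claw":0.65}]'
python3 -m pendant '[{"x":0.05,"y":0.2,"z":0,"rx":0,"ry":0,"rz":0,"claw":0.65},{"x":0.1,"y":0.4,"z":0,"rx":0,"ry":0,"rz":0,"claw":0.65},{"x":0.15,"y":0.6,"z":0,"rx":0,"ry":0,"rz":0,"claw":0.65},{"x":0.2,"y":0.8,"z":0,"rx":0,"ry":0,"rz":0,"claw":0.65},{"x":0.2,"y":0.95,"z":0,"rx":0,"ry":0,"rz":0,"claw":0.65},{"x":0.2,"y":1,"z":0,"rx":0,"ry":0,"rz":0,"claw":0.65},{"x":0.2,"y":1,"z":0,"rx":0,"ry":0,"rz":0,"claw":0.65},{"x":0.2,"y":1,"z":0,"rx":0,"ry":0,"rz":0,"claw":0.65}]'
python3 - <<'E'
from h import *
s=sense();print(s["tcp_pos"],s["ee_rot"][:,0])
p=capture("top")
for n in ("filter_cube","eyepiece"):
  print(n,[(q["centre"],q["conf"],atz(p,q["centre"],.05)) for q in search_frame(p,n)])
E
```

```text
time_s: 22.5
tcp_pos: [0.5392, -0.0389, 0.2065]
ee_rot: [[1.0, -0.001, -0.0], [-0.001, -1.0, -0.0], [-0.0, 0.0, -1.0]]
wrist_force: [0.1, 0.4, 1.1]
gripper_width: 0.648
gripper_force: 0.0
time_s: 23.5
tcp_pos: [0.5895, 0.2097, 0.2067]
ee_rot: [[1.0, -0.003, -0.0], [-0.003, -1.0, -0.0], [-0.0, 0.0, -1.0]]
wrist_force: [-0.5, -1.0, 0.1]
gripper_width: 0.649
gripper_force: 0.0
[0.58953195 0.20973987 0.20670794] [ 9.99994931e-01 -3.17724699e-03 -2.09351700e-04]
filter_cube [([468.3, 247.6], 0.64, array([ 0.48787173, -0.28595453,  0.05      ]))]
eyepiece [([373.8, 238.7], 0.84, array([ 0.50808453, -0.10569535,  0.05      ]))]
```

```bash
python3 -m pendant '[{"x":0,"y":0.012,"z":-0.15,"rx":0,"ry":0,"rz":0,"claw":0.65},{"x":0,"y":0.012,"z":-0.3,"rx":0,"ry":0,"rz":0,"claw":0.65},{"x":0,"y":0.012,"z":-0.45,"rx":0,"ry":0,"rz":0,"claw":0.65},{"x":0,"y":0.012,"z":-0.6,"rx":0,"ry":0,"rz":0,"claw":0.65},{"x":0,"y":0.012,"z":-0.7,"rx":0,"ry":0,"rz":0,"claw":0.65},{"x":0,"y":0.012,"z":-0.752,"rx":0,"ry":0,"rz":0,"claw":0.65},{"x":0,"y":0.012,"z":-0.752,"rx":0,"ry":0,"rz":0,"claw":0.65},{"x":0,"y":0.012,"z":-0.752,"rx":0,"ry":0,"rz":0,"claw":0.65}]'
python3 -m pendant '[{"x":0,"y":0,"z":0,"rx":0,"ry":0,"rz":0,"claw":0.1},{"x":0,"y":0,"z":0,"rx":0,"ry":0,"rz":0,"claw":0.1},{"x":0,"y":0,"z":0,"rx":0,"ry":0,"rz":0,"claw":0.1},{"x":0,"y":0,"z":0,"rx":0,"ry":0,"rz":0,"claw":0.1},{"x":0,"y":0,"z":0,"rx":0,"ry":0,"rz":0,"claw":0.1},{"x":0,"y":0,"z":0.03,"rx":0,"ry":0,"rz":0,"claw":0.1},{"x":0,"y":0,"z":0.15,"rx":0,"ry":0,"rz":0,"claw":0.1},{"x":0,"y":0,"z":0.35,"rx":0,"ry":0,"rz":0,"claw":0.1}]'
```

```text
time_s: 24.65
tcp_pos: [0.5905, 0.2147, 0.0199]
ee_rot: [[1.0, -0.001, 0.002], [-0.001, -1.0, 0.001], [0.002, -0.001, -1.0]]
wrist_force: [0.3, -0.2, 0.2]
gripper_width: 0.651
gripper_force: 0.0
time_s: 25.65
tcp_pos: [0.5881, 0.2136, 0.1049]
ee_rot: [[1.0, -0.002, -0.005], [-0.002, -1.0, -0.003], [-0.005, 0.003, -1.0]]
wrist_force: [1.0, 0.3, -1.2]
gripper_width: 0.328
gripper_force: 30.0
```

```bash
python3 -m pendant '[{"x":0,"y":-0.03,"z":0.25,"rx":0,"ry":0,"rz":0,"claw":0.1},{"x":0,"y":-0.22,"z":0.4,"rx":0,"ry":0,"rz":0,"claw":0.1},{"x":0,"y":-0.43,"z":0.4,"rx":0,"ry":0,"rz":0,"claw":0.1},{"x":-0.03,"y":-0.65,"z":0.4,"rx":0,"ry":0,"rz":0,"claw":0.1},{"x":-0.03,"y":-0.87,"z":0.4,"rx":0,"ry":0,"rz":0,"claw":0.1},{"x":-0.03,"y":-1,"z":0.4,"rx":0,"ry":0,"rz":0,"claw":0.1},{"x":-0.03,"y":-1,"z":0.4,"rx":0,"ry":0,"rz":0,"claw":0.1},{"x":-0.03,"y":-1,"z":0.4,"rx":0,"ry":0,"rz":0,"claw":0.1}]'
python3 -m pendant '[{"x":0,"y":-0.2,"z":0,"rx":0,"ry":0,"rz":0,"claw":0.1},{"x":0,"y":-0.4,"z":0,"rx":0,"ry":0,"rz":0,"claw":0.1},{"x":0,"y":-0.6,"z":0,"rx":0,"ry":0,"rz":0,"claw":0.1},{"x":0,"y":-0.8,"z":0,"rx":0,"ry":0,"rz":0,"claw":0.1},{"x":0,"y":-0.95,"z":0,"rx":0,"ry":0,"rz":0,"claw":0.1},{"x":0,"y":-1,"z":0,"rx":0,"ry":0,"rz":0,"claw":0.1},{"x":0,"y":-1,"z":0,"rx":0,"ry":0,"rz":0,"claw":0.1},{"x":0,"y":-1,"z":0,"rx":0,"ry":0,"rz":0,"claw":0.1}]'
```

```text
time_s: 26.65
tcp_pos: [0.5819, -0.0353, 0.206]
ee_rot: [[1.0, -0.002, -0.0], [-0.002, -1.0, 0.0], [-0.0, -0.0, -1.0]]
wrist_force: [0.8, 0.4, -0.8]
gripper_width: 0.326
gripper_force: 30.0
time_s: 27.65
tcp_pos: [0.5824, -0.2841, 0.2061]
ee_rot: [[1.0, 0.0, -0.0], [0.0, -1.0, 0.0], [-0.0, -0.0, -1.0]]
wrist_force: [0.2, 1.0, -1.6]
gripper_width: 0.326
gripper_force: 30.0
```

```bash
python3 -m pendant '[{"x":0,"y":-0.036,"z":-0.15,"rx":0,"ry":0,"rz":0,"claw":0.1},{"x":0,"y":-0.036,"z":-0.35,"rx":0,"ry":0,"rz":0,"claw":0.1},{"x":0,"y":-0.036,"z":-0.5,"rx":0,"ry":0,"rz":0,"claw":0.1},{"x":0,"y":-0.036,"z":-0.6,"rx":0,"ry":0,"rz":0,"claw":0.1},{"x":0,"y":-0.036,"z":-0.65,"rx":0,"ry":0,"rz":0,"claw":0.1},{"x":0,"y":-0.036,"z":-0.68,"rx":0,"ry":0,"rz":0,"claw":0.1},{"x":0,"y":-0.036,"z":-0.685,"rx":0,"ry":0,"rz":0,"claw":0.1},{"x":0,"y":-0.036,"z":-0.685,"rx":0,"ry":0,"rz":0,"claw":0.1}]'
```

```text
time_s: 28.65
tcp_pos: [0.5827, -0.2947, 0.0358]
ee_rot: [[1.0, -0.001, 0.002], [-0.001, -1.0, -0.001], [0.002, 0.001, -1.0]]
wrist_force: [-0.5, 0.5, -1.1]
gripper_width: 0.32
gripper_force: 30.0
```

```bash
python3 -m pendant '[{"x":0,"y":0,"z":-0.004,"rx":0,"ry":0,"rz":0,"claw":0.1},{"x":0,"y":0,"z":-0.009,"rx":0,"ry":0,"rz":0,"claw":0.1},{"x":0,"y":0,"z":-0.013,"rx":0,"ry":0,"rz":0,"claw":0.1},{"x":0,"y":0,"z":-0.013,"rx":0,"ry":0,"rz":0,"claw":0.1},{"x":0,"y":0,"z":-0.013,"rx":0,"ry":0,"rz":0,"claw":0.1},{"x":0,"y":0,"z":-0.013,"rx":0,"ry":0,"rz":0,"claw":0.6},{"x":0,"y":0,"z":-0.013,"rx":0,"ry":0,"rz":0,"claw":0.6},{"x":0,"y":0,"z":-0.013,"rx":0,"ry":0,"rz":0,"claw":0.6}]'
python3 -m pendant '[{"x":0,"y":0,"z":0.05,"rx":0,"ry":0,"rz":0,"claw":0.6},{"x":0,"y":0,"z":0.25,"rx":0,"ry":0,"rz":0,"claw":0.6},{"x":0,"y":0,"z":0.5,"rx":0,"ry":0,"rz":0,"claw":0.6},{"x":0,"y":0.2,"z":0.68,"rx":0,"ry":0,"rz":0,"claw":0.6},{"x":0,"y":0.42,"z":0.68,"rx":0,"ry":0,"rz":0,"claw":0.6},{"x":0,"y":0.64,"z":0.68,"rx":0,"ry":0,"rz":0,"claw":0.6},{"x":0,"y":0.86,"z":0.68,"rx":0,"ry":0,"rz":0,"claw":0.6},{"x":0,"y":1,"z":0.68,"rx":0,"ry":0,"rz":0,"claw":0.6}]'
python3 -m pendant '[{"x":0,"y":0.2,"z":0,"rx":0,"ry":0,"rz":0,"claw":0.6},{"x":0,"y":0.4,"z":0,"rx":0,"ry":0,"rz":0,"claw":0.6},{"x":0,"y":0.6,"z":0,"rx":0,"ry":0,"rz":0,"claw":0.6},{"x":0,"y":0.8,"z":0,"rx":0,"ry":0,"rz":0,"claw":0.6},{"x":0,"y":0.95,"z":0,"rx":0,"ry":0,"rz":0,"claw":0.6},{"x":0,"y":1,"z":0,"rx":0,"ry":0,"rz":0,"claw":0.6},{"x":0,"y":1,"z":0,"rx":0,"ry":0,"rz":0,"claw":0.6},{"x":0,"y":1,"z":0,"rx":0,"ry":0,"rz":0,"claw":0.6}]'
```

```text
time_s: 29.65
tcp_pos: [0.5822, -0.2947, 0.0318]
ee_rot: [[1.0, -0.001, 0.0], [-0.001, -1.0, -0.0], [0.0, 0.0, -1.0]]
wrist_force: [1.3, -0.1, -0.5]
gripper_width: 0.56
gripper_force: 0.0
time_s: 30.65
tcp_pos: [0.582, -0.0424, 0.203]
ee_rot: [[1.0, 0.0, 0.002], [0.0, -1.0, 0.0], [0.002, -0.0, -1.0]]
wrist_force: [0.4, -1.1, -0.6]
gripper_width: 0.599
gripper_force: 0.0
time_s: 31.65
tcp_pos: [0.582, 0.2042, 0.2019]
ee_rot: [[1.0, -0.003, -0.0], [-0.003, -1.0, -0.0], [-0.0, 0.0, -1.0]]
wrist_force: [-0.3, -0.1, -0.9]
gripper_width: 0.6
gripper_force: 0.0
```

```bash
python3 -m pendant '[{"x":-0.017,"y":0.2,"z":0,"rx":0,"ry":0,"rz":0,"claw":0.65},{"x":-0.017,"y":0.374,"z":-0.1,"rx":0,"ry":0,"rz":0,"claw":0.65},{"x":-0.017,"y":0.374,"z":-0.3,"rx":0,"ry":0,"rz":0,"claw":0.65},{"x":-0.017,"y":0.374,"z":-0.5,"rx":0,"ry":0,"rz":0,"claw":0.65},{"x":-0.017,"y":0.374,"z":-0.65,"rx":0,"ry":0,"rz":0,"claw":0.65},{"x":-0.017,"y":0.374,"z":-0.745,"rx":0,"ry":0,"rz":0,"claw":0.65},{"x":-0.017,"y":0.374,"z":-0.745,"rx":0,"ry":0,"rz":0,"claw":0.65},{"x":-0.017,"y":0.374,"z":-0.745,"rx":0,"ry":0,"rz":0,"claw":0.65}]'
```

```text
time_s: 32.65
tcp_pos: [0.5789, 0.2987, 0.0167]
ee_rot: [[1.0, -0.002, 0.002], [-0.002, -1.0, 0.001], [0.002, -0.001, -1.0]]
wrist_force: [-0.1, 0.2, 0.7]
gripper_width: 0.655
gripper_force: 0.0
```

```bash
python3 - <<'E'
from h import *
p=capture("top");s=sense();print(s["tcp_pos"])
for n in ("objective_blue","filter_cube","eyepiece","oil"):
  print(n,[(q["centre"],q["conf"],atz(p,q["centre"],.05)) for q in search_frame(p,n)])
E
```

```text
[0.57902377 0.29903333 0.01710934]
objective_blue [([468.3, 204.0], 0.6, array([ 0.57181977, -0.28985275,  0.05      ])), ([364.9, 249.3], 0.24, array([ 0.48821068, -0.08823596,  0.05      ]))]
filter_cube [([468.7, 245.7], 0.83, array([ 0.4914867 , -0.28688886,  0.05      ]))]
eyepiece [([375.2, 238.3], 0.84, array([ 0.50880052, -0.10838212,  0.05      ])), ([453.8, 244.0], 0.62, array([ 0.49525416, -0.25831963,  0.05      ]))]
oil [([423.0, 200.5], 0.47, array([ 0.57995748, -0.2023933 ,  0.05      ]))]
```

```bash
python3 -m pendant '[{"x":0,"y":0,"z":-0.006,"rx":0,"ry":0,"rz":0,"claw":0.65},{"x":0,"y":0,"z":-0.006,"rx":0,"ry":0,"rz":0,"claw":0.1},{"x":0,"y":0,"z":-0.006,"rx":0,"ry":0,"rz":0,"claw":0.1},{"x":0,"y":0,"z":-0.006,"rx":0,"ry":0,"rz":0,"claw":0.1},{"x":0,"y":0,"z":-0.006,"rx":0,"ry":0,"rz":0,"claw":0.1},{"x":0,"y":0,"z":-0.006,"rx":0,"ry":0,"rz":0,"claw":0.1},{"x":0,"y":0,"z":-0.006,"rx":0,"ry":0,"rz":0,"claw":0.1},{"x":0,"y":0,"z":-0.006,"rx":0,"ry":0,"rz":0,"claw":0.1}]'
python3 -m pendant '[{"x":0,"y":0,"z":0.02,"rx":0,"ry":0,"rz":0,"claw":0.1},{"x":0,"y":0,"z":0.1,"rx":0,"ry":0,"rz":0,"claw":0.1},{"x":0,"y":0,"z":0.3,"rx":0,"ry":0,"rz":0,"claw":0.1},{"x":0,"y":-0.05,"z":0.5,"rx":0,"ry":0,"rz":0,"claw":0.1},{"x":-0.05,"y":-0.2,"z":0.7,"rx":0,"ry":0,"rz":0,"claw":0.1},{"x":-0.1,"y":-0.4,"z":0.75,"rx":0,"ry":0,"rz":0,"claw":0.1},{"x":-0.15,"y":-0.6,"z":0.75,"rx":0,"ry":0,"rz":0,"claw":0.1},{"x":-0.2,"y":-0.8,"z":0.75,"rx":0,"ry":0,"rz":0,"claw":0.1}]'
```

```text
time_s: 33.9
tcp_pos: [0.5778, 0.2989, 0.0138]
ee_rot: [[1.0, -0.001, 0.0], [-0.001, -1.0, 0.0], [0.0, -0.0, -1.0]]
wrist_force: [-0.2, -0.3, 0.3]
gripper_width: 0.33
gripper_force: 30.0
time_s: 34.9
tcp_pos: [0.5269, 0.0973, 0.2019]
ee_rot: [[1.0, -0.001, 0.001], [-0.001, -1.0, 0.0], [0.001, -0.0, -1.0]]
wrist_force: [0.5, 0.1, -0.5]
gripper_width: 0.323
gripper_force: 30.0
```

```bash
python3 -m pendant '[{"x":-0.05,"y":-0.2,"z":0,"rx":0,"ry":0,"rz":0,"claw":0.1},{"x":-0.1,"y":-0.4,"z":0,"rx":0,"ry":0,"rz":0,"claw":0.1},{"x":-0.123,"y":-0.6,"z":0,"rx":0,"ry":0,"rz":0,"claw":0.1},{"x":-0.123,"y":-0.8,"z":0,"rx":0,"ry":0,"rz":0,"claw":0.1},{"x":-0.123,"y":-0.95,"z":0,"rx":0,"ry":0,"rz":0,"claw":0.1},{"x":-0.123,"y":-1,"z":0,"rx":0,"ry":0,"rz":0,"claw":0.1},{"x":-0.123,"y":-1,"z":0,"rx":0,"ry":0,"rz":0,"claw":0.1},{"x":-0.123,"y":-1,"z":0,"rx":0,"ry":0,"rz":0,"claw":0.1}]'
python3 -m pendant '[{"x":0,"y":-0.15,"z":0,"rx":0,"ry":0,"rz":0,"claw":0.1},{"x":0,"y":-0.19,"z":-0.05,"rx":0,"ry":0,"rz":0,"claw":0.1},{"x":0,"y":-0.19,"z":-0.2,"rx":0,"ry":0,"rz":0,"claw":0.1},{"x":0,"y":-0.19,"z":-0.35,"rx":0,"ry":0,"rz":0,"claw":0.1},{"x":0,"y":-0.19,"z":-0.5,"rx":0,"ry":0,"rz":0,"claw":0.1},{"x":0,"y":-0.19,"z":-0.6,"rx":0,"ry":0,"rz":0,"claw":0.1},{"x":0,"y":-0.19,"z":-0.6,"rx":0,"ry":0,"rz":0,"claw":0.1},{"x":0,"y":-0.19,"z":-0.6,"rx":0,"ry":0,"rz":0,"claw":0.1}]'
```

```text
time_s: 35.9
tcp_pos: [0.497, -0.1502, 0.2013]
ee_rot: [[1.0, -0.0, -0.0], [-0.0, -1.0, 0.0], [-0.0, -0.0, -1.0]]
wrist_force: [0.1, 0.6, -1.3]
gripper_width: 0.327
gripper_force: 30.0
time_s: 36.9
tcp_pos: [0.498, -0.1982, 0.0521]
ee_rot: [[1.0, -0.0, 0.001], [-0.0, -1.0, -0.0], [0.001, 0.0, -1.0]]
wrist_force: [1.0, 0.0, -0.5]
gripper_width: 0.328
gripper_force: 30.0
```

```bash
python3 -m pendant '[{"x":0,"y":-0.003,"z":-0.04,"rx":0,"ry":0,"rz":0,"claw":0.1},{"x":0,"y":-0.003,"z":-0.07,"rx":0,"ry":0,"rz":0,"claw":0.1},{"x":0,"y":-0.003,"z":-0.085,"rx":0,"ry":0,"rz":0,"claw":0.1},{"x":0,"y":-0.003,"z":-0.092,"rx":0,"ry":0,"rz":0,"claw":0.1},{"x":0,"y":-0.003,"z":-0.096,"rx":0,"ry":0,"rz":0,"claw":0.1},{"x":0,"y":-0.003,"z":-0.096,"rx":0,"ry":0,"rz":0,"claw":0.1},{"x":0,"y":-0.003,"z":-0.096,"rx":0,"ry":0,"rz":0,"claw":0.1},{"x":0,"y":-0.003,"z":-0.096,"rx":0,"ry":0,"rz":0,"claw":0.1}]'
```

```text
time_s: 37.9
tcp_pos: [0.4971, -0.1994, 0.0274]
ee_rot: [[1.0, -0.001, 0.0], [-0.001, -1.0, -0.0], [0.0, 0.0, -1.0]]
wrist_force: [-0.1, 0.1, -1.8]
gripper_width: 0.325
gripper_force: 30.0
```

Underside at about 13.5 mm. I'll release, rise, and back off toward the robot so the wrist camera sees the tray.

```bash
python3 -m pendant '[{"x":0,"y":0,"z":-0.002,"rx":0,"ry":0,"rz":0,"claw":0.6},{"x":0,"y":0,"z":-0.002,"rx":0,"ry":0,"rz":0,"claw":0.6},{"x":0,"y":0,"z":-0.002,"rx":0,"ry":0,"rz":0,"claw":0.6},{"x":0,"y":0,"z":-0.002,"rx":0,"ry":0,"rz":0,"claw":0.6},{"x":0,"y":0,"z":0.05,"rx":0,"ry":0,"rz":0,"claw":0.6},{"x":0,"y":0,"z":0.2,"rx":0,"ry":0,"rz":0,"claw":0.6},{"x":0,"y":0,"z":0.4,"rx":0,"ry":0,"rz":0,"claw":0.6},{"x":-0.1,"y":0,"z":0.6,"rx":0,"ry":0,"rz":0,"claw":0.6}]'
python3 -m pendant '[{"x":-0.1,"y":0,"z":0.15,"rx":0,"ry":0,"rz":0,"claw":0.6},{"x":-0.2,"y":0,"z":0.3,"rx":0,"ry":0,"rz":0,"claw":0.6},{"x":-0.2,"y":0,"z":0.32,"rx":0,"ry":0,"rz":0,"claw":0.6},{"x":-0.2,"y":0,"z":0.32,"rx":0,"ry":0,"rz":0,"claw":0.6},{"x":-0.2,"y":0,"z":0.32,"rx":0,"ry":0,"rz":0,"claw":0.6},{"x":-0.2,"y":0,"z":0.32,"rx":0,"ry":0,"rz":0,"claw":0.6},{"x":-0.2,"y":0,"z":0.32,"rx":0,"ry":0,"rz":0,"claw":0.6},{"x":-0.2,"y":0,"z":0.32,"rx":0,"ry":0,"rz":0,"claw":0.6}]'
python3 - <<'E'
from h import *
w=capture("wrist");s=capture("scene");t=capture("top");print(sense()["tcp_pos"],sense()["gripper_width"])
for n,p in(("w",w),("s",s),("t",t)):
  for o,z in(("cleaner",.03),("oil",.04)):
    print(n,o,[(np.round(q["centre"],1),q["conf"],atz(p,q["centre"],z)) for q in search_frame(p,o)[:1]])
# well centres on the floor and tops of the optics, projected
for n,c,h in(("eye",(.5025,-.1099),.067),("yel",(.4971,-.1996),.046),("blu",(.5816,-.295),.054),("cube",(.4918,-.2893),.057)):
    u=proj(w,np.array([*c,h]));cv2.drawMarker(w["color"],tuple(int(round(v)) for v in u),(255,0,255),cv2.MARKER_CROSS,10,1);print(n,u)
a=cv2.resize(w["color"][0:190,170:500],None,fx=2.4,fy=2.4)[:,:,::-1];cv2.imwrite("pics/f1.png",a[:600,:800])
cv2.imwrite("pics/f2.png",cv2.resize(s["color"][120:360,100:400],None,fx=2.4,fy=2.4)[:,:,::-1])
E
```

```text
time_s: 38.9
tcp_pos: [0.473, -0.1995, 0.1797]
ee_rot: [[1.0, -0.001, 0.002], [-0.001, -1.0, -0.001], [0.002, 0.001, -1.0]]
wrist_force: [0.4, 0.6, -0.2]
gripper_width: 0.596
gripper_force: 0.0
time_s: 39.9
tcp_pos: [0.4221, -0.1994, 0.2569]
ee_rot: [[1.0, -0.001, -0.001], [-0.001, -1.0, 0.0], [-0.001, -0.0, -1.0]]
wrist_force: [-0.4, -0.2, 0.0]
gripper_width: 0.603
gripper_force: 0.0
[ 0.42206603 -0.19937354  0.25720006] 0.5978656991476314
w cleaner [(array([31.2, 24.9]), 0.81, array([0.61643006, 0.10099858, 0.03      ]))]
w oil [(array([328.8,  45.6]), 0.85, array([ 0.58661207, -0.2063584 ,  0.04      ]))]
s cleaner [(array([325., 307.]), 0.84, array([0.6184091 , 0.09780336, 0.03      ]))]
s oil [(array([200.1, 195.6]), 0.58, array([ 0.58767554, -0.20280436,  0.04      ]))]
t cleaner [(array([270.5, 185. ]), 0.49, array([0.61921959, 0.09210175, 0.03      ]))]
t oil [(array([422.9, 201.1]), 0.7, array([ 0.58041802, -0.20452149,  0.04      ]))]
eye [228.45068613 133.00666939]
yel [321.93849559 138.96013648]
blu [422.2563987   47.99406473]
cube [412.17676271 144.52880853]
```

View pics/f1.png

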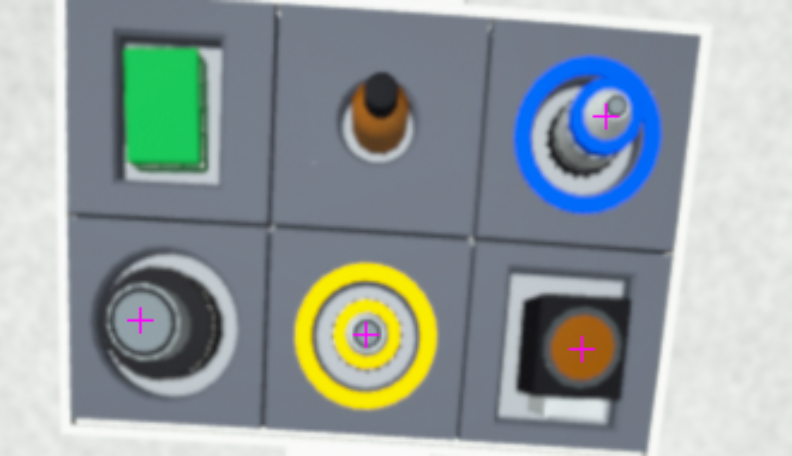

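View pics/f2.png

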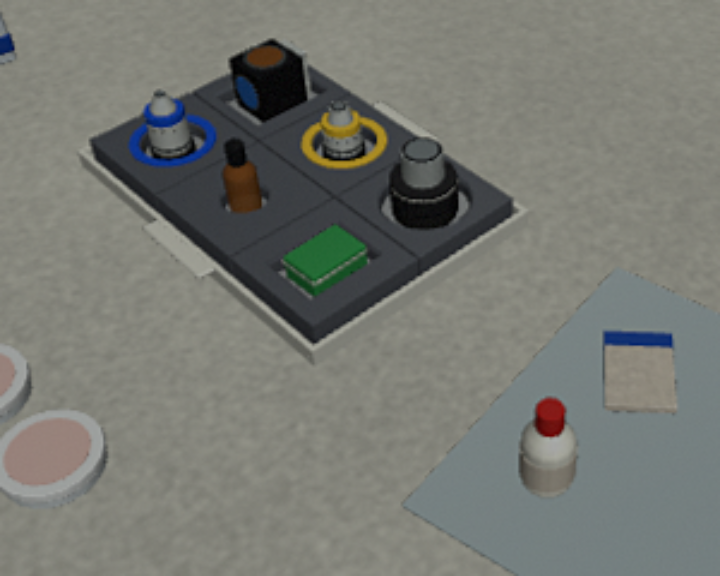

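All four optics stand upright on the floors of their wells, each top within a pixel or two of its predicted centre (magenta crosses). Both bottles are undisturbed and the gripper is clear.

```bash
python3 -c "from station import *; print(finish_job())"
```

```text
the job is handed in; nothing more can be done
None
```

I put all four optics back upright in their own wells and handed the job in after about 40 s of the 104 s limit; both bottles stayed where they were, and `finish_job()` returned no verdict.

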